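# Carry on the ingot stack

### The job

Carry on the stack of zinc ingots begun on the small wooden skid. First fit the loose ingot that lies broad face up, as it lies, fully down into the gap between the two ingots on the skid, ends in line with theirs, so that the layer is flat; then lay the loose ingot that lies broad face down, still that way up, flat and crosswise on top, centred over the one you fitted. Do not shove the two ingots on the skid out of place.

Things in the scene. Friction and masses are not known exactly. Their poses are not given: they have to be found in the camera images.
- ingot_broad_up: Loose grey metal ingot lying broad face up on the bench: 64 mm long, 24 mm high, long sides sloping from the 36 mm wide broad face to the 24 mm wide narrow face, end faces nearly upright (62 to 64 mm apart), 0.2 to 0.4 kg. Grip it by its two ends: once fitted, its neighbours leave no room for fingers at its long sides. Origin: centre of underside; x along length, y across, z up.
- ingot_broad_down: Loose ingot of the same shape, size and mass range, lying broad face down: 36 mm wide underneath, 24 mm on top, where it has a faint flat pad. One loose ingot starts to the left of the skid, the other to the right, either way round. Grip by its ends too. Carry above the fixed 115 mm high bin right of the skid. Origin: centre of underside; x along length, y across, z up.
- bed_left: Left one of two like ingots, unfastened, broad face down, parallel on a fixed slatted wooden skid. The skid is 18 mm high, 100 mm along the ingots, 140 mm across; so their undersides are at z = 0.018, tops at z = 0.042. Origin: centre of underside; x along its length, y across, away from bed_right, z up.
- bed_right: Right one of the two ingots on the skid, its centre 70 mm from bed_left's along -y of bed_left. The gap between them is 34 mm wide at the skid, 46 mm at their tops; an ingot lying broad face up fits midway with 5 mm to spare each side. Origin: centre of underside; x along length, y across, z up.

How it is judged (in metres and radians):
On the way:
1. the broad-up ingot is seated between the two on the skid, ends in line, and let go (z of ingot_broad_up in the frame of bed_left between -0.004 and 0.004 m and horizontal distance between ingot_broad_up and bed_left below 0.05 m and horizontal distance between ingot_broad_up and bed_right below 0.05 m and x of ingot_broad_up in the frame of bed_left between -0.012 and 0.012 m and contact force between the fingers and ingot_broad_up below 0.1 N), for 0.2 s.
At the end, for the whole second after the job is handed in: Broad-up ingot stands between the bed ingots: base level to 4 mm, within 50 mm of each, ends in line to 12 mm, parallel to 11 deg. Broad-down ingot lies flat on top (4 mm), across to 12 deg, centred on it to 15 mm. Neither tilted over 5 deg; at rest. Bed ingots moved under 15 mm (z of ingot_broad_up in the frame of bed_left between -0.004 and 0.004 m and horizontal distance between ingot_broad_up and bed_left below 0.05 m and horizontal distance between ingot_broad_up and bed_right below 0.05 m and x of ingot_broad_up in the frame of bed_left between -0.012 and 0.012 m and angle between the x axis of ingot_broad_up and the x axis of bed_left, either way round below 0.2 rad and angle between each of ingot_broad_up, ingot_broad_down's own z axis and vertical below 0.1 rad and z of ingot_broad_down in the frame of bed_left between 0.02 and 0.028 m and horizontal distance between ingot_broad_down and ingot_broad_up below 0.015 m and angle between the x axis of ingot_broad_down and the y axis of bed_left, either way round below 0.22 rad and distance of each of bed_left, bed_right from where it was at the start of the episode below 0.015 m and linear speed of each of ingot_broad_down, ingot_broad_up below 0.01 m/s); the robot touches nothing.
It also fails if it takes over 54 s, if anything falls off the work surface, if the arm or the gripper's body presses on something with over 40 N, if the wrist force passes 120 N, or if a joint passes its speed limit or range.

### The arm

A 6-joint arm with a two-finger parallel gripper is mounted at the origin on a cart in front of the work surface, level with it; the furniture and walls round the work are solid. World frame = base frame: x ahead of the robot, y to its left, z up, the work surface at z = 0. Lengths are in m, angles in degrees, forces in N, time in s.
With the tool pointing down it reaches from about 0.375 to 0.9 m from the base axis. Payload 3.1 kg.
Tool frame: the origin (TCP) lies on the centre line of the jaws, within the pads' length; the fingertips stand finger_overhang ahead of it and the grasp point (between the pads) lies 5 mm behind it (finger_overhang is the distance from the TCP to the fingertips, in m); z points along the fingers, y is the line along which they close (so a half turn about z gives the same grasp; the last joint's range is limited). The gripper opens to 87 mm and grips with 3 to 60 N. Pads are 19 mm wide; open, the fingers measure 117 mm over their backs; the gripper's body (75 mm by 190 mm) begins 51 mm behind the grasp point.
Start: joints at [54.001, 30.224, 82.088, -0, 67.689, -10.227], TCP at [0.272, 0.563, 0.237] pointing down, gripper open.
Joint ranges: [-176.69, 176.69], [-43.24, 126.21], [12.49, 139.97], [-82, 262], [0, 151.66], [-163.58, 163.58]. Speed limits (degrees/s): [159.86, 159.86, 180, 180, 180, 180].

### API

Orientations are given as a 3x3 rotation matrix whose columns are the frame's x, y, z axes.
In Python, from rig import read_state, capture, calibration, hand_in, finger_overhang gives the robot as it stands.
- The arm moves only by the tool send_rows, never from a script. Its argument "plan" is a list of rows, each a list of 5 numbers: the closure in counts, from 0 (fully open) to 255 (shut), then the shift along the tool's x, y, z in m, then the turn about the tool's z in rad. A call has 1 to 20 rows; each row shifts and turns the commanded pose from where the row before left it, along the tool's axes as they then stand; what a row does not reach is not made up. A row lasts 1/12 s, in which the tool goes at most 41.7 mm and 7.16 degrees, less where a joint would pass 70% of its speed; a pose out of reach is approached as far as the arm can. A call is refused whole if a number of a shift passes 0.0417 or a number of a turn 0.125, either way. A call with a gripper value outside its range is refused whole. The fingers move at their own pace and stop on an object; the grip force is fixed at half the most. Time passes only in rows, so rows that do not move let the fingers close. It gives the time, the measured TCP pose, the force, the opening and the grip force at its end, in the units of the state.
- read_state(): the state, without advancing time (a new reading comes with each control period).
- capture(name): name is "scene" or "top"; returns (picture, depth): 480x640x3 uint8, blue, green, red; 480x640 float32, m along the optical axis (not along the pixel's ray), 0 where there is no reading.
- calibration(name): a dict with "fx", "fy", "cx", "cy" (pixels), "xyz" and "rotation" of the camera in the world. Camera axes: x right, y down, z forward; pixel columns grow to the right and rows downward; lengths in m; the calibration is good to about 2 mm. A picture is of the moment at which its call begins. calibration takes no time and is no camera call.
- hand_in(): hands the job in; it is judged then, once.
The state is a dict: "time_s": time; "joint_positions": joint angles; "qvel": joint speeds; "tau": joint torques, N m; "position": TCP position; "tcp_rot": TCP orientation; "force": force on the tool from outside, world axes, zero at the start; "moment": the same for the moment, N m; "opening": opening from 0.0 (shut) to 1.0 (fully open); "grasp_force": force on a finger pad.
Only numpy, scipy, OpenCV 4.12 (cv2) and the standard library are available. Lean on these libraries where they do the work, as an engineer would, in place of code of your own. Each camera call takes 0.05 s, during which the arm holds its last target. There are 200 camera calls.

## Working session

There is one attempt and no reset: what is moved stays moved. The work goes in short steps, Python scripts to look and compute and a tool call to move; the robot and the scene stay as the last step left them, time stands still between calls to the robot, and variables do not carry over. Pictures are saved under pics/ and viewed, at most 10 in all, crops included, and the job is handed in when it is done.

Besides the shell and the picture viewer there is one more tool, called after "Call:" as a command line: name --pt "numbers of a row" for each row, then --argument value for the rest. send_rows: Moves the arm, as the interface text tells. Its arguments: {"type":"object","properties":{"plan":{"type":"array","items":{"type":"array","items":{"type":"number"}}}},"required":["plan"]}

```bash
mkdir -p pics; ls
python3 - <<'E'
from rig import *
import cv2,numpy as np
s=read_state();print(s, finger_overhang)
for n in("top","scene"):
    p,d=capture(n);cv2.imwrite(f"pics/{n}0.png",p);np.save(f"{n}0.npy",d);print(n,calibration(n))
E
```

```text
pics
{'time_s': 0.0, 'joint_positions': array([ 5.40017706e+01,  3.02798997e+01,  8.21552683e+01, -4.04063373e-04,
        6.76890497e+01, -1.02264317e+01]), 'qvel': array([-0.07940125, -0.07327104,  0.05440935, -0.03211075,  0.10795985,
        0.06995795]), 'tau': array([ 6.31365274e-04, -4.40040350e+01, -1.76591724e+01,  6.36188406e-02,
        5.81084308e-02, -1.50805608e-04]), 'position': array([0.27129523, 0.5622794 , 0.23556779]), 'tcp_rot': array([[-9.00533820e-01,  4.34784118e-01, -1.26898950e-03],
       [ 4.34785805e-01,  9.00532184e-01, -1.75782796e-03],
       [ 3.78490203e-04, -2.13472214e-03, -9.99997650e-01]]), 'force': array([ 0.97613982, -0.05413508,  0.074718  ]), 'moment': array([-0.04736968, -0.01231775,  0.03614139]), 'grasp_force': 0.0, 'opening': 0.9982392629030342} 0.014
top {'fx': 509.71862029027665, 'fy': 509.71862029027665, 'cx': 320.0771318028617, 'cy': 243.1900473227599, 'xyz': array([0.32289747, 0.03396079, 1.08058795]), 'rotation': array([[-0.0047263 , -0.99102234,  0.13361284],
       [-0.99981733,  0.00220862, -0.01898502],
       [ 0.01851948, -0.13367816, -0.99085174]])}
scene {'fx': 453.7421865763032, 'fy': 453.7421865763032, 'cx': 317.8008614089573, 'cy': 240.64355677596444, 'xyz': array([-0.0814221 , -0.87150058,  0.54011977]), 'rotation': array([[ 0.848809  , -0.23536034,  0.47342242],
       [-0.5282779 , -0.34180406,  0.77723384],
       [-0.02111232, -0.90982168, -0.41446203]])}
```

View pics/top0.png

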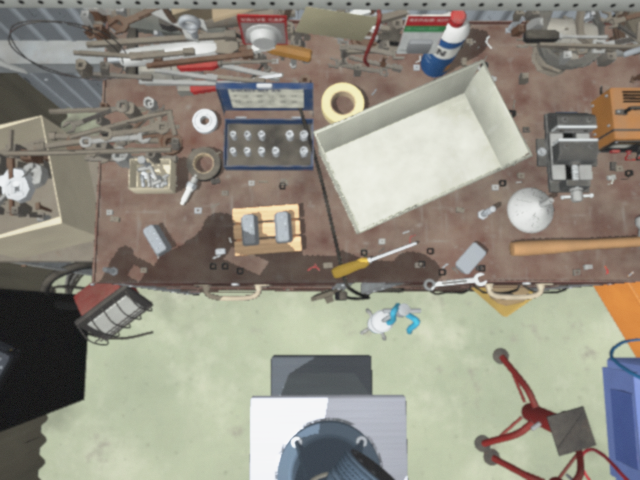

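View pics/scene0.png

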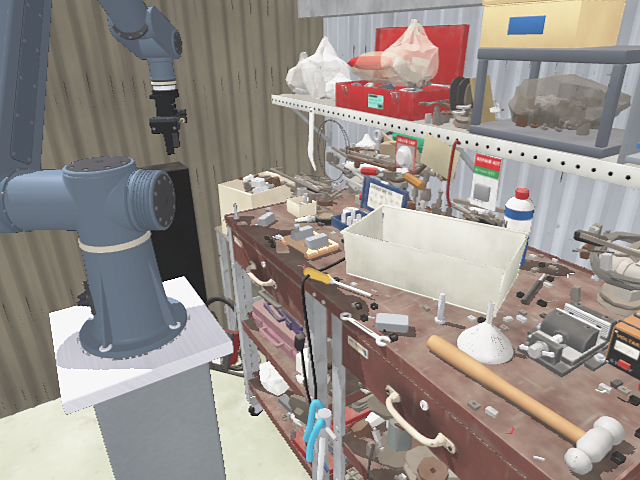

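The top view shows the skid at (267,230) with bed ingots at (250,230) and (283,227). The loose ingots are at (157,240) on the left and (470,258) on the right, and the bin is at (420,150). Next I'll enlarge these areas and measure them.

```bash
cat > h.py <<'E'
from rig import *
import cv2,numpy as np
def cloud(n,d):
    c=calibration(n);v,u=np.mgrid[:480,:640]
    P=np.stack([(u-c["cx"])/c["fx"]*d,(v-c["cy"])/c["fy"]*d,d],-1)
    return P@c["rotation"].T+c["xyz"]
def rect(W,m,box,zlo,zhi):
    u0,u1,v0,v1=box;w=W[v0:v1,u0:u1].reshape(-1,3);k=(w[:,2]>zlo)&(w[:,2]<zhi)&m[v0:v1,u0:u1].ravel()
    w=w[k];r=cv2.minAreaRect((w[:,:2]*1000).astype(np.float32));return len(w),np.round(r[0],1),np.round(r[1],1),round(r[2],1),np.round(np.percentile(w[:,2]*1000,[5,50,95]),1)
E
python3 - <<'E'
from h import *
p=cv2.imread("pics/top0.png");d=np.load("top0.npy");W=cloud("top",d);m=d>0
B={"L":(135,180,215,265),"skid":(225,310,200,260),"R":(450,495,235,280)}
for k,b in B.items():
    w=W[b[2]:b[3],b[0]:b[1],2]*1000; print(k,np.percentile(w,[5,50,95]).round(1))
for k,b in {"L":B["L"],"R":B["R"],"bl":(238,264,205,250),"br":(268,296,205,250)}.items():
    o=.018 if k[0]=='b' else 0
    for lo,hi in((.005,.04),(.018,.04)): print(k,lo,rect(W,m,b,lo+o,hi+o))
ims=[cv2.resize(p[b[2]:b[3],b[0]:b[1]],None,fx=6,fy=6,interpolation=cv2.INTER_CUBIC)[:300] for b in B.values()]
h=max(i.shape[0] for i in ims)
im=np.hstack([cv2.copyMakeBorder(i,0,h-i.shape[0],0,4,0) for i in ims]);im=cv2.resize(im,(800,int(im.shape[0]*800/im.shape[1])))
s=cv2.imread("pics/scene0.png")
s2=np.hstack([cv2.resize(s[195:265,235:345],(400,255),interpolation=cv2.INTER_CUBIC),cv2.resize(s[290:360,340:450],(400,255),interpolation=cv2.INTER_CUBIC)])
cv2.imwrite("pics/crop.png",np.vstack([im,s2]))
E
```

```text
L [-2.5  1.4 26.3]
skid [-1.4 17.7 44. ]
R [-1.3  2.9 27.6]
L 0.005 (515, array([478.8, 358.8]), array([102.3,  92.8]), 2.5, array([ 6.3, 23.8, 28.1]))
L 0.018 (375, array([475.2, 357.8]), array([64.2, 27.6]), 33.1, array([19.9, 24.7, 28.3]))
R 0.005 (710, array([ 437.6, -310.7]), array([92.8, 94.9]), 89.3, array([ 5.6, 24.8, 28.8]))
R 0.018 (521, array([ 433. , -301.9]), array([36.4, 64.7]), 47.8, array([22.5, 25.8, 29. ]))
bl 0.005 (515, array([496. , 159.6]), array([85.3, 52.7]), 0.3, array([24. , 41.9, 45.8]))
bl 0.018 (385, array([492.8, 160.4]), array([62.8, 28.1]), 5.8, array([38.6, 43. , 46.2]))
br 0.005 (521, array([500.8,  87.8]), array([54. , 91.9]), 82.2, array([24.4, 42.1, 45.9]))
br 0.018 (393, array([497.8,  90.8]), array([62.4, 28.3]), 3.7, array([38. , 42.8, 46.1]))
```

View pics/crop.png

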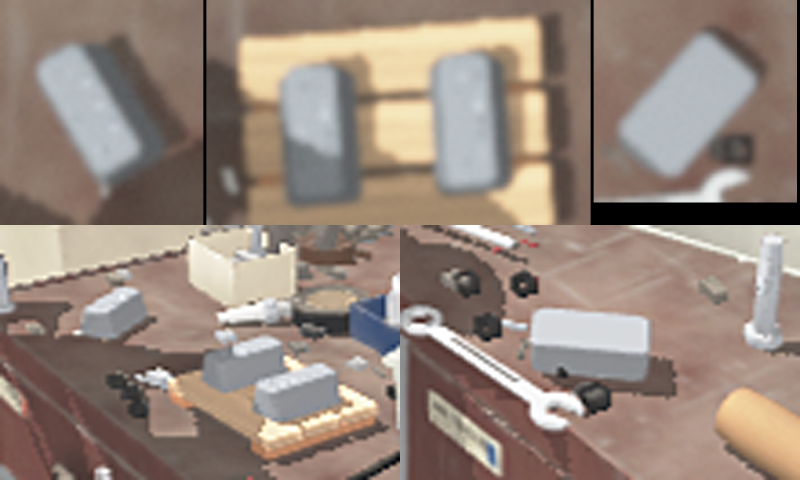

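The left loose ingot shows a narrow top plus a sloped side, so it is broad down. The right one shows a single 36x64 mm face, so it is broad up. Before moving I'll check the clearances around them.

```bash
cat >> h.py <<'E'
def go(target,th,s=None):
    """turn and tool-frame shift (mm) after the turn; th = wanted angle of tool y, deg"""
    s=s or read_state();R=s["tcp_rot"];p=s["position"]
    a=np.degrees(np.arctan2(R[1,1],R[0,1]));t=(a-th+90)%180-90
    c,sn=np.cos(np.radians(a-t)),np.sin(np.radians(a-t));y=np.array([c,sn,0]);x=np.array([-sn,c,0])
    D=np.array(target)-p
    print("pos",(p*1000).round(1),"yaw_y",a.round(2),"tilt",np.degrees(R[:2,2]).round(2),"F",s["force"].round(1),"grip",round(s["grasp_force"],1),"open",round(s["opening"],3),"q6",s["joint_positions"][5].round(0),"t",s["time_s"])
    print("turn rad",np.radians(t).round(4),"shift mm",(np.array([D@x,D@y,-D[2]])*1000).round(1))
E
python3 - <<'E'
from h import *
d=np.load("top0.npy");W=cloud("top",d).reshape(-1,3)[d.ravel()>0]*1000
def foot(n,c,th,hx,lo,hi):
    a=np.radians(th);q=W[:,:2]-c;l=q@[np.cos(a),np.sin(a)];w=q@[-np.sin(a),np.cos(a)]
    for sg in(1,-1):
        k=(sg*l>lo)&(sg*l<hi)&(abs(w)<hx);print(n,sg,k.sum(),"z 50/95/max",np.percentile(W[k,2],[50,95,100]).round(1) if k.any() else "")
for n,c,th in(("R",(433,-302),137.8),("L",(475,358),33.1),("fit",(495.3,125.6),4.3),("cross",(495.3,125.6),94.3)):
    foot(n+" finger",c,th,10,38,62);foot(n+" body",c,th,42,0,105)
k=(W[:,2]>95)&(W[:,2]<125)&(W[:,0]>400)&(W[:,0]<800)&(W[:,1]>-400)&(W[:,1]<150);q=W[k]
for a in range(400,700,30):
    z=q[(q[:,0]>=a)&(q[:,0]<a+30)]
    if len(z):print(a,z[:,1].max().round(),z[:,1].min().round())
go((.45,.2,.237),64.2)
E
```

```text
R finger 1 169 z 50/95/max [0.5 6.3 9.3]
R finger -1 97 z 50/95/max [1.6 5.1 6.2]
R body 1 1969 z 50/95/max [ 1.7 26.6 31.2]
R body -1 1846 z 50/95/max [ 2.4 27.7 72. ]
L finger 1 100 z 50/95/max [0.6 3.5 5.2]
L finger -1 105 z 50/95/max [1.  3.9 6. ]
L body 1 1896 z 50/95/max [ 0.9 25.4 49.6]
L body -1 2148 z 50/95/max [ 0.7 24.5 30.8]
fit finger 1 87 z 50/95/max [17.1 21.5 23.6]
fit finger -1 115 z 50/95/max [ 4.5 22.  24.7]
fit body 1 1805 z 50/95/max [ 7.4 44.1 48.5]
fit body -1 2249 z 50/95/max [ 3.  43.6 48.3]
cross finger 1 101 z 50/95/max [35.1 45.8 48.5]
cross finger -1 110 z 50/95/max [28.7 44.7 46.9]
cross body 1 1896 z 50/95/max [18.6 44.4 48.5]
cross body -1 1937 z 50/95/max [18.5 44.3 48.3]
460 -54.0 -98.0
490 -41.0 -165.0
520 -29.0 -231.0
550 -16.0 -300.0
580 -3.0 -369.0
610 13.0 -399.0
640 26.0 -395.0
670 28.0 -381.0
pos [271.3 562.3 235.7] yaw_y 64.23 tilt [-0.06 -0.09] F [-1.   0.3  0. ] grip 0.0 open 1.005 q6 -10.0 t 0.1
turn rad 0.0005 shift mm [-318.5 -248.5   -1.3]
```

Call:
send_rows --pt "0 -0.0265 -0.0207 0 0" --pt "0 -0.0265 -0.0207 0 0" --pt "0 -0.0265 -0.0207 0 0" --pt "0 -0.0265 -0.0207 0 0" --pt "0 -0.0265 -0.0207 0 0" --pt "0 -0.0265 -0.0207 0 0" --pt "0 -0.0265 -0.0207 0 0" --pt "0 -0.0265 -0.0207 0 0" --pt "0 -0.0265 -0.0207 0 0" --pt "0 -0.0265 -0.0207 0 0" --pt "0 -0.0265 -0.0207 0 0" --pt "0 -0.0265 -0.0207 0 0" --pt "0 0 0 0 0.12" --pt "0 0 0 0 0.12" --pt "0 0 0 0 0.12" --pt "0 0 0 0 0.12" --pt "0 0 0 0 0.12" --pt "0 0 0 0 0.12" --pt "0 0 0 0 0.12" --pt "0 0 0 0 0.12"

```text
time_s: 1.77
position: [0.4497, 0.2008, 0.2362]
tcp_rot: [[-0.154, 0.988, -0.001], [0.988, 0.154, -0.0], [-0.0, -0.001, -1.0]]
force: [0.5, 0.4, -0.2]
opening: 1.001
grasp_force: 0.0
```

Call:
send_rows --pt "0 0 0 0 0.12" --pt "0 0 0 0 0.12" --pt "0 0 0 0 0.12" --pt "0 0 0 0 0.12" --pt "0 0 0 0 0.12" --pt "0 0 0 0 0.12" --pt "0 0 0 0 0.12" --pt "0 0 0 0 0.057" --pt "0 0 0 0 0" --pt "0 0 0 0 0"

```text
time_s: 2.6
position: [0.4498, 0.2008, 0.2363]
tcp_rot: [[0.67, 0.742, -0.001], [0.742, -0.67, -0.0], [-0.001, -0.0, -1.0]]
force: [0.3, -0.3, -0.1]
opening: 0.999
grasp_force: 0.0
```

```bash
python3 -c "
from h import *
go((.433,-.302,.1),-42.2)"
```

```text
pos [449.8 200.8 236.3] yaw_y -42.07 tilt [-0.04 -0.01] F [ 0.3 -0.3 -0.1] grip 0.0 open 0.999 q6 53.0 t 2.6
turn rad 0.0022 shift mm [-383.8  325.3  136.3]
```

Call:
send_rows --pt "0 -0.0274 0.0232 0 0" --pt "0 -0.0274 0.0232 0 0" --pt "0 -0.0274 0.0232 0 0" --pt "0 -0.0274 0.0232 0 0" --pt "0 -0.0274 0.0232 0 0" --pt "0 -0.0274 0.0232 0 0" --pt "0 -0.0274 0.0232 0 0" --pt "0 -0.0274 0.0232 0 0" --pt "0 -0.0274 0.0232 0 0" --pt "0 -0.0274 0.0232 0 0" --pt "0 -0.0274 0.0232 0 0" --pt "0 -0.0274 0.0232 0 0" --pt "0 -0.0274 0.0232 0 0" --pt "0 -0.0274 0.0232 0 0" --pt "0 0 0 0.034 0" --pt "0 0 0 0.034 0" --pt "0 0 0 0.034 0" --pt "0 0 0 0.034 0" --pt "0 0 0 0 0" --pt "0 0 0 0 0"

```text
time_s: 4.27
position: [0.4323, -0.3005, 0.0991]
tcp_rot: [[0.671, 0.742, -0.004], [0.742, -0.671, 0.004], [0.0, -0.005, -1.0]]
force: [-0.1, -0.4, 0.5]
opening: 0.999
grasp_force: 0.0
```

Run:
```python
from h import *
go((.433,-.302,.022),-42.2)
p,d=capture("scene");cv2.imwrite("pics/s1.png",cv2.resize(p[240:380,310:490],None,fx=4,fy=4,interpolation=cv2.INTER_CUBIC))
W=cloud("scene",d);print(rect(W,d>0,(330,430,300,350),.02,.032))
```

```text
pos [ 432.3 -300.5   99.1] yaw_y -42.12 tilt [-0.2   0.22] F [-0.1 -0.4  0.5] grip 0.0 open 0.999 q6 -5.0 t 4.2667
turn rad 0.0013 shift mm [-0.6  1.5 77.1]
(374, array([ 443.6, -328.9]), array([ 55.8, 125.9]), 21.1, array([21.3, 23.6, 25.2]))
```

View pics/s1.png

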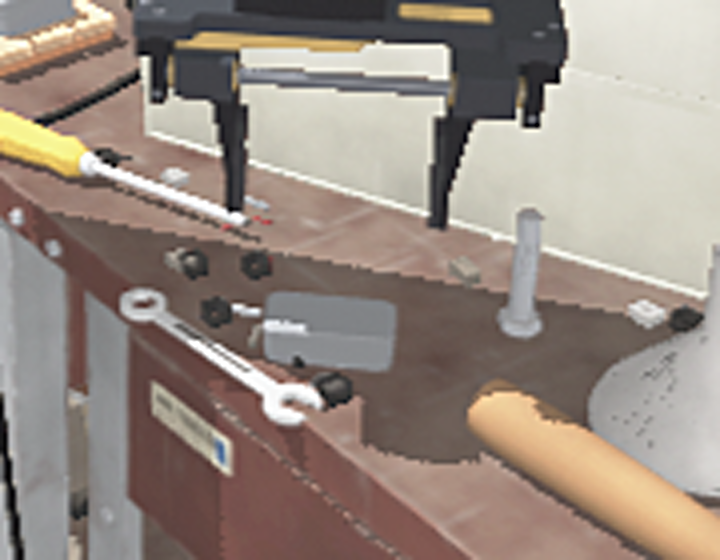

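The open gripper stands above the ingot, which is at about (330,330) in the crop. There is only small low clutter at its left end, so I'll descend with the tips at about 9 mm and grip.

Call:
send_rows --pt "0 0 0.0015 0.02 0" --pt "0 0 0 0.02 0" --pt "0 0 0 0.02 0" --pt "0 0 0 0.01 0" --pt "0 0 0 0.006 0" --pt "0 0 0 0 0" --pt "0 0 0 0 0"

```text
time_s: 4.9
position: [0.4351, -0.3032, 0.0258]
tcp_rot: [[0.671, 0.741, 0.002], [0.741, -0.671, -0.002], [-0.0, 0.002, -1.0]]
force: [0.3, 0.0, -0.0]
opening: 1.003
grasp_force: 0.0
```

Call:
send_rows --pt "255 0 0 0 0" --pt "255 0 0 0 0" --pt "255 0 0 0 0" --pt "255 0 0 0 0" --pt "255 0 0 0 0" --pt "255 0 0 0 0" --pt "255 0 0 0 0" --pt "255 0 0 0 0"

```text
time_s: 5.57
position: [0.4328, -0.3009, 0.0248]
tcp_rot: [[0.671, 0.741, -0.003], [0.741, -0.671, 0.003], [0.0, -0.005, -1.0]]
force: [-2.8, 1.6, 6.2]
opening: 0.726
grasp_force: 30.0
```

Call:
send_rows --pt "255 0 0 -0.01 0" --pt "255 0 0 -0.02 0" --pt "255 0 0 -0.035 0" --pt "255 0 0 -0.035 0" --pt "255 0 0 -0.035 0" --pt "255 0 0 -0.035 0" --pt "255 0 0 -0.02 0" --pt "255 0 0 0 0"

```text
time_s: 6.23
position: [0.4368, -0.3048, 0.2197]
tcp_rot: [[0.671, 0.741, 0.008], [0.741, -0.671, -0.009], [-0.001, 0.012, -1.0]]
force: [1.7, -1.5, -3.8]
opening: 0.726
grasp_force: 30.0
```

Run:
```python
from h import *
go((.45,.0,.215),4.3);go((.4953,.1256,.15),4.3)
```

```text
pos [ 436.8 -304.8  219.7] yaw_y -42.16 tilt [ 0.48 -0.49] F [ 1.7 -1.5 -3.8] grip 30.0 open 0.726 q6 -5.0 t 6.2333
turn rad -0.8109 shift mm [302.9  36.    4.7]
pos [ 436.8 -304.8  219.7] yaw_y -42.16 tilt [ 0.48 -0.49] F [ 1.7 -1.5 -3.8] grip 30.0 open 0.726 q6 -5.0 t 6.2333
turn rad -0.8109 shift mm [424.8  90.6  69.7]
```

Call:
send_rows --pt "255 0 0 0 -0.1158" --pt "255 0 0 0 -0.1158" --pt "255 0 0 0 -0.1158" --pt "255 0 0 0 -0.1158" --pt "255 0 0 0 -0.1158" --pt "255 0 0 0 -0.1158" --pt "255 0 0 0 -0.1158" --pt "255 0.0177 0.0038 0 0" --pt "255 0.0354 0.0076 0 0" --pt "255 0.0354 0.0076 0 0" --pt "255 0.0354 0.0076 0 0" --pt "255 0.0354 0.0076 0 0" --pt "255 0.0354 0.0076 0 0" --pt "255 0.0354 0.0076 0 0" --pt "255 0.0354 0.0076 0 0" --pt "255 0.0354 0.0076 0 0" --pt "255 0.0354 0.0076 0 0" --pt "255 0.0354 0.0076 0 0" --pt "255 0.0354 0.0076 0 0"

```text
time_s: 7.82
position: [0.49, 0.1118, 0.213]
tcp_rot: [[-0.074, 0.997, -0.003], [0.997, 0.074, -0.0], [0.0, -0.003, -1.0]]
force: [0.3, -0.0, -3.4]
opening: 0.731
grasp_force: 30.0
```

Call:
send_rows --pt "255 0.0177 0.0038 0 0" --pt "255 0 0 0.03 0" --pt "255 0 0 0.03 0" --pt "255 0 0 0.02 0" --pt "255 0 0 0 0" --pt "255 0 0 0 0" --pt "255 0 0 0 0" --pt "255 0 0 0 0"

```text
time_s: 8.48
position: [0.4948, 0.1278, 0.1356]
tcp_rot: [[-0.074, 0.997, 0.003], [0.997, 0.074, 0.0], [-0.0, 0.003, -1.0]]
force: [0.1, -0.4, -2.8]
opening: 0.728
grasp_force: 30.0
```

```bash
python3 - <<'E'
from h import *
go((.4953,.1256,.043),4.3)
p,d=capture("top");cv2.imwrite("pics/t2.png",cv2.resize(p[170:270,215:325],None,fx=5,fy=5,interpolation=cv2.INTER_CUBIC))
p,d=capture("scene");cv2.imwrite("pics/s2.png",cv2.resize(p[170:270,255:355],None,fx=5,fy=5,interpolation=cv2.INTER_CUBIC))
W=cloud("scene",d)
E
python3 -c "
import cv2,numpy as np
a=cv2.imread('pics/t2.png');b=cv2.imread('pics/s2.png');cv2.imwrite('pics/m2.png',cv2.resize(np.hstack([a,b]),(800,380)))"
```

```text
pos [494.8 127.8 135.6] yaw_y 4.26 tilt [0.16 0.01] F [ 0.1 -0.4 -2.8] grip 30.0 open 0.728 q6 -2.0 t 8.4833
turn rad -0.0008 shift mm [-2.3  0.3 92.6]
```

View pics/m2.png

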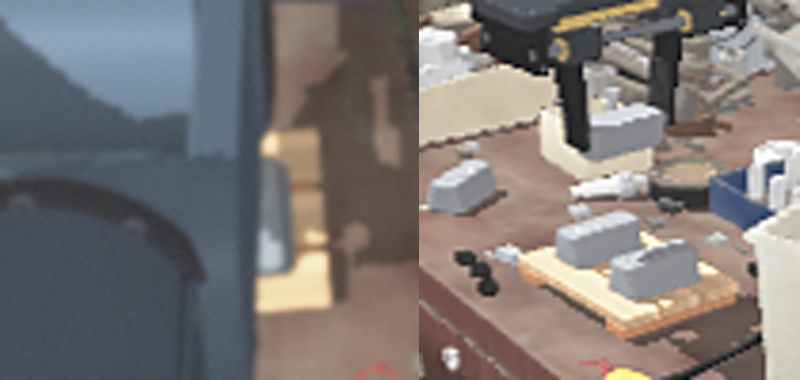

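The right half of the picture shows the ingot held level above the skid, at (625,130). I'll measure how far it sits off-centre across the jaws from the scene depth.

Run:
```python
from h import *
p,d=capture("scene");W=cloud("scene",d)*1000;P=p.astype(int)
grey=(P.max(2)-P.min(2)<35)&(P.mean(2)>90)&(d>0)
a=np.radians(4.3);q=W[...,:2]-[495.3,125.6];l=q@[np.cos(a),np.sin(a)];w=q@[-np.sin(a),np.cos(a)]
for n,m,zs in(("held",abs(w)<30,(108,142)),("bedL",abs(w-35)<25,(20,50)),("bedR",abs(w+35)<25,(20,50))):
    k=grey&m&(abs(l)<36)&(W[...,2]>zs[0])&(W[...,2]<zs[1])
    print(n,k.sum(),"l",np.percentile(l[k],[1,50,99]).round(1))
    for z0 in range(zs[0],zs[1],4):
        kk=k&(W[...,2]>=z0)&(W[...,2]<z0+4)&(abs(l)<22)
        if kk.sum()>5:print(z0,kk.sum(),"w 3/50/97",np.percentile(w[kk],[3,50,97]).round(1))
```

```text
held 238 l [-32.1  -1.   32.3]
108 6 w 3/50/97 [-9.9 -8.8 -7. ]
112 17 w 3/50/97 [-13.   -9.8  -9. ]
116 14 w 3/50/97 [-13.8 -11.6  -9.5]
120 20 w 3/50/97 [-15.2 -12.  -10.2]
124 16 w 3/50/97 [-15.1 -13.3 -10.1]
128 16 w 3/50/97 [-18.  -15.1  -9.6]
132 80 w 3/50/97 [-17.   -1.6  18. ]
bedL 232 l [-31.5  -5.7  30.6]
20 18 w 3/50/97 [16.  18.6 22.3]
24 14 w 3/50/97 [17.2 20.8 22.3]
28 22 w 3/50/97 [16.8 21.  25.7]
32 19 w 3/50/97 [19.6 23.  26.7]
36 24 w 3/50/97 [19.5 24.  44.1]
40 48 w 3/50/97 [21.9 33.4 46.9]
bedR 257 l [-31.4  -5.1  30.3]
20 24 w 3/50/97 [-56.5 -50.7 -47.3]
24 19 w 3/50/97 [-52.8 -49.9 -46.3]
28 16 w 3/50/97 [-53.3 -48.1 -45.5]
32 24 w 3/50/97 [-53.3 -47.3 -44.8]
36 23 w 3/50/97 [-50.  -45.9 -36.2]
40 57 w 3/50/97 [-46.8 -37.1 -24.1]
```

Call:
send_rows --pt "255 -0.001 0 0.015 0" --pt "255 0 0 0.02 0" --pt "255 0 0 0.02 0" --pt "255 0 0 0.015 0" --pt "255 0 0 0.005 0" --pt "255 0 0 0.005 0" --pt "255 0 0 0 0" --pt "255 0 0 0 0"

```text
time_s: 9.3
position: [0.4944, 0.1269, 0.0552]
tcp_rot: [[-0.074, 0.997, 0.001], [0.997, 0.074, 0.0], [-0.0, 0.001, -1.0]]
force: [0.3, -0.6, -3.7]
opening: 0.727
grasp_force: 30.0
```

Free so far, with no contact force. Now the last 12 mm.

Call:
send_rows --pt "255 0 0 0.003 0" --pt "255 0 0 0.003 0" --pt "255 0 0 0.003 0" --pt "255 0 0 0.0015 0" --pt "255 0 0 0 0" --pt "255 0 0 0 0" --pt "255 0 0 0 0"

```text
time_s: 9.88
position: [0.4938, 0.127, 0.044]
tcp_rot: [[-0.075, 0.997, 0.0], [0.997, 0.075, -0.0], [-0.0, 0.0, -1.0]]
force: [-0.7, -0.1, -3.5]
opening: 0.728
grasp_force: 30.0
```

Call:
send_rows --pt "255 0 0 0.001 0" --pt "255 0 0 0.001 0" --pt "255 0 0 0 0" --pt "255 0 0 0 0"

```text
time_s: 10.22
position: [0.494, 0.1269, 0.0429]
tcp_rot: [[-0.075, 0.997, 0.001], [0.997, 0.075, -0.0], [-0.0, 0.001, -1.0]]
force: [-1.2, -0.4, 5.5]
opening: 0.722
grasp_force: 30.0
```

Contact with the skid: Fz went from -3.5 to +5.5 N. Next I'll release and rise.

Call:
send_rows --pt "0 0 0 0 0" --pt "0 0 0 0 0" --pt "0 0 0 0 0" --pt "0 0 0 0 0" --pt "0 0 0 0 0" --pt "0 0 0 -0.01 0" --pt "0 0 0 -0.02 0" --pt "0 0 0 -0.035 0" --pt "0 0 0 -0.035 0" --pt "0 0 0 -0.035 0" --pt "0 0 0 -0.02 0" --pt "0 0 0 0 0"

```text
time_s: 11.22
position: [0.4968, 0.1272, 0.2024]
tcp_rot: [[-0.075, 0.997, 0.011], [0.997, 0.075, 0.0], [-0.0, 0.011, -1.0]]
force: [-0.1, 0.4, -0.2]
opening: 0.998
grasp_force: 0.0
```

Run:
```python
from h import *
go((.4752,.358,.12),33.1)
```

```text
pos [496.8 127.2 202.4] yaw_y 4.29 tilt [0.63 0.02] F [-0.1  0.4 -0.2] grip 0.0 open 0.998 q6 -2.0 t 11.2167
turn rad -0.5028 shift mm [205.1 108.   82.4]
```

Call:
send_rows --pt "0 0 0 0 -0.1006" --pt "0 0 0 0 -0.1006" --pt "0 0 0 0 -0.1006" --pt "0 0 0 0 -0.1006" --pt "0 0 0 0 -0.1006" --pt "0 0.0293 0.0155 0 0" --pt "0 0.0293 0.0155 0 0" --pt "0 0.0293 0.0155 0 0" --pt "0 0.0293 0.0155 0 0" --pt "0 0.0293 0.0155 0 0" --pt "0 0.0293 0.0155 0 0" --pt "0 0.0293 0.0155 0 0" --pt "0 0 0 0.03 0" --pt "0 0 0 0.03 0" --pt "0 0 0 0.02 0" --pt "0 0 0 0 0" --pt "0 0 0 0 0" --pt "0 0 0 0 0"

```text
time_s: 12.72
position: [0.4732, 0.3581, 0.1178]
tcp_rot: [[-0.546, 0.838, 0.001], [0.838, 0.546, 0.001], [-0.0, 0.001, -1.0]]
force: [1.0, -0.2, 0.2]
opening: 1.001
grasp_force: 0.0
```

Run:
```python
from h import *
go((.4752,.358,.024),33.1)
p,d=capture("top");a=cv2.resize(p[170:270,215:325],None,fx=5,fy=5,interpolation=cv2.INTER_CUBIC)
W=cloud("top",d)
for n,b,o in(("bl",(238,260,205,250),.038),("mid",(259,275,205,250),.038),("br",(273,296,205,250),.038)):print(n,rect(W,d>0,b,o,.06))
p,d=capture("scene");b=cv2.resize(p[180:280,235:345],None,fx=5,fy=5,interpolation=cv2.INTER_CUBIC)
cv2.imwrite("pics/m3.png",cv2.resize(np.hstack([a,b]),(800,364)))
W=cloud("scene",d)*1000;a=np.radians(4.3);q=W[...,:2]-[495.3,125.6];l=q@[np.cos(a),np.sin(a)];w=q@[-np.sin(a),np.cos(a)]
for w0 in range(-50,51,5):
    k=(abs(w-w0)<2.5)&(W[...,2]>36)&(W[...,2]<56)
    if k.sum()>3: print(w0,k.sum(),"z",np.median(W[k][:,2]).round(1),"l",np.percentile(l[k],[2,98]).round(1))
```

```text
pos [473.2 358.1 117.8] yaw_y 33.08 tilt [0.06 0.03] F [ 1.  -0.2  0.2] grip 0.0 open 1.001 q6 -7.0 t 12.7167
turn rad -0.0004 shift mm [-1.2  1.6 93.8]
bl (449, array([493.1, 156.8]), array([63.4, 35.5]), 1.5, array([39.3, 43.1, 46.2]))
mid (477, array([493.4, 124.4]), array([64.2, 31.3]), 0.6, array([39.9, 43.2, 46.5]))
br (424, array([496.2,  94.2]), array([64.4, 35.1]), 2.0, array([39.9, 43.1, 46.5]))
-50 20 z 39.3 l [-20.7 599.1]
-45 41 z 39.9 l [-29.1 596.6]
-40 24 z 41.1 l [-31.8  27.2]
-35 15 z 41.2 l [-26.4 444.3]
-30 26 z 41.3 l [-29.6 255.6]
-25 19 z 41.4 l [-24.4 618.3]
-20 15 z 42.2 l [-18.1 566.8]
-15 36 z 41.1 l [-30.3 626.8]
-10 28 z 41.5 l [-31.8 630.2]
-5 27 z 40.9 l [-32.  629.9]
0 32 z 41.1 l [-32.8 625.8]
5 36 z 42.2 l [-33.2 622.2]
10 35 z 42.2 l [-32.6 617.2]
15 31 z 40.9 l [-28.2 610.9]
20 19 z 41.5 l [-26.6 601.7]
25 39 z 40.7 l [-28.  602.2]
30 34 z 40.8 l [-30.4 605.5]
35 33 z 41.4 l [-30.3 604.4]
40 24 z 42.1 l [-29.6 609.9]
45 17 z 41.6 l [-26.4 263.3]
50 9 z 40.3 l [174.6 567.1]
```

View pics/m3.png

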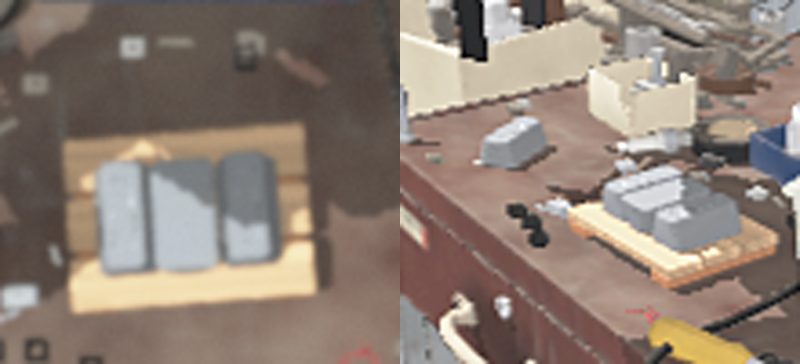

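The fitted ingot lies level between the two bed ingots, at (183,213) in the left view, with all tops at about 42 mm and the ends in line. Next is the broad-down ingot.

Call:
send_rows --pt "0 -0.0012 0.001 0.02 0" --pt "0 0 0 0.03 0" --pt "0 0 0 0.025 0" --pt "0 0 0 0.013 0" --pt "0 0 0 0.005 0" --pt "0 0 0 0 0" --pt "0 0 0 0 0" --pt "255 0 0 0 0" --pt "255 0 0 0 0" --pt "255 0 0 0 0" --pt "255 0 0 0 0" --pt "255 0 0 0 0" --pt "255 0 0 0 0" --pt "255 0 0 0 0" --pt "255 0 0 0 0"

```text
time_s: 14.07
position: [0.4754, 0.3583, 0.0248]
tcp_rot: [[-0.546, 0.838, 0.003], [0.838, 0.546, 0.002], [-0.0, 0.003, -1.0]]
force: [1.8, 2.1, 4.2]
opening: 0.719
grasp_force: 30.0
```

Call:
send_rows --pt "255 0 0 -0.01 0" --pt "255 0 0 -0.02 0" --pt "255 0 0 -0.035 0" --pt "255 0 0 -0.035 0" --pt "255 0 0 -0.035 0" --pt "255 0 0 -0.02 0" --pt "255 0 0 0 0" --pt "255 0 0 0 0"

```text
time_s: 14.73
position: [0.4732, 0.357, 0.1791]
tcp_rot: [[-0.546, 0.838, -0.001], [0.838, 0.546, -0.001], [-0.0, -0.001, -1.0]]
force: [-0.7, -0.3, -5.0]
opening: 0.714
grasp_force: 29.9
```

Run:
```python
from h import *
go((.4945,.126,.1),94.3)
```

```text
pos [473.2 357.  179.1] yaw_y 33.1 tilt [-0.06 -0.04] F [-0.7 -0.3 -5. ] grip 29.9 open 0.714 q6 -7.0 t 14.7333
turn rad -1.0682 shift mm [  -3.9 -231.9   79.1]
```

Call:
send_rows --pt "255 0 0 0 -0.1187" --pt "255 0 0 0 -0.1187" --pt "255 0 0 0 -0.1187" --pt "255 0 0 0 -0.1187" --pt "255 0 0 0 -0.1187" --pt "255 0 0 0 -0.1187" --pt "255 0 0 0 -0.1187" --pt "255 0 0 0 -0.1187" --pt "255 0 0 0 -0.1187" --pt "255 -0.0039 -0.017 0 0" --pt "255 0 -0.033 0 0" --pt "255 0 -0.033 0 0" --pt "255 0 -0.033 0 0" --pt "255 0 -0.033 0 0" --pt "255 0 -0.033 0 0" --pt "255 0 -0.033 0 0" --pt "255 0 -0.017 0 0" --pt "255 0 0 0 0" --pt "255 0 0 0 0"

```text
time_s: 16.32
position: [0.4933, 0.1255, 0.1766]
tcp_rot: [[-0.997, -0.072, -0.007], [-0.072, 0.997, 0.0], [0.007, 0.001, -1.0]]
force: [0.6, 0.4, -4.0]
opening: 0.716
grasp_force: 29.9
```

Call:
send_rows --pt "255 0 0 0.02 0" --pt "255 0 0 0.03 0" --pt "255 0 0 0.02 0" --pt "255 0 0 0 0" --pt "255 0 0 0 0" --pt "255 0 0 0 0"

```text
time_s: 16.82
position: [0.4955, 0.1273, 0.1092]
tcp_rot: [[-0.997, -0.076, -0.0], [-0.076, 0.997, 0.0], [0.0, 0.0, -1.0]]
force: [0.3, 0.0, -4.0]
opening: 0.719
grasp_force: 29.9
```

Run:
```python
from h import *
go((.4945,.126,.0668),94.3)
p,d=capture("scene");cv2.imwrite("pics/s4.png",cv2.resize(p[170:280,245:355],None,fx=5,fy=5,interpolation=cv2.INTER_CUBIC))
```

```text
pos [495.5 127.3 109.2] yaw_y 94.37 tilt [-0.01  0.01] F [ 0.3  0.  -4. ] grip 29.9 open 0.719 q6 -93.0 t 16.8167
turn rad 0.0013 shift mm [ 1.1 -1.2 42.4]
```

View pics/s4.png

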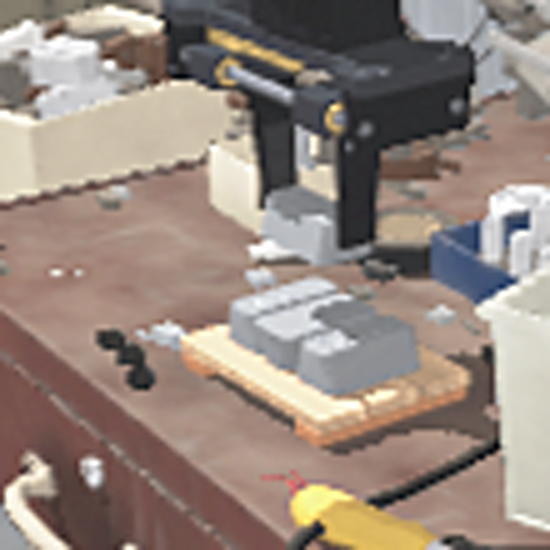

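The ingot is held level and crosswise over the layer, at (305,220), with the finger tips clear. I'll lower it.

Call:
send_rows --pt "255 0.001 -0.001 0.015 0" --pt "255 0 0 0.015 0" --pt "255 0 0 0.005 0" --pt "255 0 0 0.003 0" --pt "255 0 0 0.002 0" --pt "255 0 0 0 0" --pt "255 0 0 0 0" --pt "255 0 0 0 0"

```text
time_s: 17.53
position: [0.4951, 0.1254, 0.0697]
tcp_rot: [[-0.997, -0.075, 0.001], [-0.075, 0.997, 0.0], [-0.001, -0.0, -1.0]]
force: [-0.1, -0.7, -4.2]
opening: 0.714
grasp_force: 29.9
```

Call:
send_rows --pt "255 0 0 0.001 0" --pt "255 0 0 0.001 0" --pt "255 0 0 0 0" --pt "255 0 0 0 0"

```text
time_s: 17.87
position: [0.4945, 0.1254, 0.067]
tcp_rot: [[-0.997, -0.075, -0.0], [-0.075, 0.997, 0.0], [0.0, 0.0, -1.0]]
force: [-0.4, 0.9, -3.7]
opening: 0.714
grasp_force: 29.9
```

Call:
send_rows --pt "255 0 0 0.001 0" --pt "255 0 0 0 0" --pt "255 0 0 0 0"

```text
time_s: 18.12
position: [0.4946, 0.1254, 0.0668]
tcp_rot: [[-0.997, -0.075, 0.0], [-0.075, 0.997, 0.0], [-0.0, -0.0, -1.0]]
force: [-1.1, -0.7, 4.4]
opening: 0.72
grasp_force: 30.0
```

Contact, so I'll release, rise and back away.

Call:
send_rows --pt "0 0 0 0 0" --pt "0 0 0 0 0" --pt "0 0 0 0 0" --pt "0 0 0 0 0" --pt "0 0 0 0 0" --pt "0 0 0 -0.01 0" --pt "0 0 0 -0.02 0" --pt "0 0 0 -0.035 0" --pt "0 0 0 -0.035 0" --pt "0 0 0 -0.035 0" --pt "0 0 0 -0.02 0" --pt "0 0 0.035 0 0" --pt "0 0 0.035 0 0" --pt "0 0 0.035 0 0" --pt "0 0 0.035 0 0" --pt "0 0 0.035 0 0" --pt "0 0 0.035 0 0" --pt "0 0 0.035 0 0" --pt "0 0 0 0 0" --pt "0 0 0 0 0"

```text
time_s: 19.78
position: [0.4754, 0.3712, 0.2214]
tcp_rot: [[-0.997, -0.079, 0.0], [-0.079, 0.997, -0.0], [-0.0, -0.0, -1.0]]
force: [0.2, 0.6, -0.1]
opening: 1.003
grasp_force: 0.0
```

Run:
```python
from h import *
p,d=capture("top");a=cv2.resize(p[180:280,215:325],None,fx=5,fy=5,interpolation=cv2.INTER_CUBIC)
W=cloud("top",d);print(rect(W,d>0,(225,310,195,255),.058,.075))
p,d=capture("scene");b=cv2.resize(p[180:280,235:345],None,fx=5,fy=5,interpolation=cv2.INTER_CUBIC)
cv2.imwrite("pics/m5.png",cv2.resize(np.hstack([a,b]),(800,364)))
```

```text
(423, array([491.3, 122.4]), array([28.8, 62.5]), 3.2, array([60.9, 66.6, 70.1]))
```

View pics/m5.png

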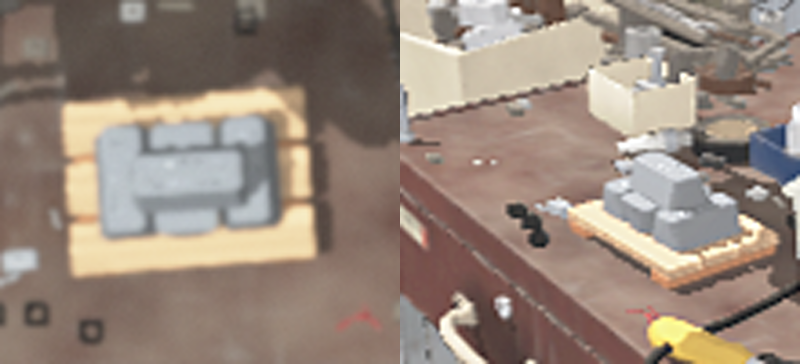

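The top ingot lies flat and crosswise at (188,175), centred within about 4 mm, and the bed ingots have not shifted. Handing in.

```bash
python3 -c "
from rig import *
print(hand_in())"
```

```text
the job is handed in; nothing more can be done
None
```

The job is handed in after about 20 s of robot time: the broad-up ingot is seated level between the two bed ingots, and the broad-down ingot lies flat and crosswise on top, centred to within about 4 mm by camera; the judge returned no result.

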